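Open the feed gate of a sample mill to its setting stop

ROBOT

A 7-joint arm with a two-finger parallel gripper is mounted at the origin on the work surface. World frame = base frame: x ahead of the robot, y to its left, z up, the work surface at z = 0. Lengths are in mm, angles in rad, forces in N, time in s.
With the tool pointing down it reaches from about 400 to 875 mm from the base axis. Payload 4.4 kg.
Tool frame: the origin (TCP) lies between the finger pads; the fingertips stand ctrl.tip_reach ahead of it and the grasp point (between the pads) lies 8 mm behind it (ctrl.tip_reach is the distance from the TCP to the fingertips, in mm); z points along the fingers, y is the direction in which the jaws open and shut (so a half turn about z gives the same grasp; the last joint's range is limited). The gripper opens to 85 mm and grips with 20 to 120 N. Pads are 22 mm wide; open, the fingers measure 114 mm over their backs; the gripper's body (76 mm by 85 mm) begins 54 mm behind the grasp point. The pads swing forward as they close: fully open they stand 13 mm farther back than shut.
Start: joints at [1.086, 0.628, 0.038, 1.517, -0.027, 0.996, -0.02], TCP at [264.36, -593.828, 242.313] pointing down, gripper open.
Joint ranges: [-3.06, 3.06], [-0.37, 2.12], [-1.25, 1.32], [0.18, 2.47], [-1.1, 4.24], [0.23, 1.98], [-2.94, 2.94]. Speed limits (rad/s): [2.57, 2.57, 3.14, 3.14, 3.14, 3.14, 3.14].

INTERFACE

Orientations are given as [roll, pitch, yaw] about the fixed x, y, z axes, in that order (R = Rz(yaw) Ry(pitch) Rx(roll)).
In Python, from cell import status, viewer, order, ctrl gives the robot as it stands.
- The arm moves only by the tool play_rows, never from a script. Its argument "series" is a list of rows, each a list of 5 numbers: the shift along the tool's x, y, z in cm, then the turn about the tool's z in degrees, then the closure, from 0 (fully open) to 1 (shut). In form: [[x, y, z, yaw, gripper], ...]. A call has 1 to 8 rows; each row is the pose to reach, as a shift and turn from the pose commanded when the call began, along the tool's axes at that moment; what a row does not reach only later rows make up. A row lasts 1/10 s, in which the tool goes at most 50 mm and 8.59 degrees, less where a joint would pass 70% of its speed; a pose out of reach is approached as far as the arm can. A call with a gripper value outside its range is refused whole. The fingers move at their own pace and stop on an object; the grip force is fixed at half the most. Time passes only in rows, so rows that repeat a pose let the fingers close. It gives the time, the measured TCP pose, the force and the opening at its end, in the units of the state.
- status.read_state(): the state, without advancing time (a new reading comes with each control period).
- viewer.get_image(name): name is "scene" or "top" or "wrist"; returns a dict with "img" (384x512x3 uint8, red, green, blue), "vfov" (degrees; the focal length in pixels is half the picture's height over the tangent of half this angle, whatever the lens; pixels are square), "cx", "cy" (the principal point, pixels), "rvec" (rotation vector, rad) and "tvec" (3), from world to camera coordinates, as OpenCV has them; the wrist camera has in their place "tool_from_camera" (4x4, takes a point from camera to tool coordinates, whose origin is the TCP and whose axes are the flange's). Camera axes: x right, y down, z forward; pixel columns grow to the right and rows downward; lengths in mm; the calibration is good to about 2 mm. A picture is of the moment at which its call begins: read the wrist's pose just before it. There is no depth.
- order.finish_job(): hands the job in, once; it reports no verdict.
The state is a dict: "clock": time; "qpos": joint angles; "qd": joint speeds; "tau": joint torques, N m; "eef_pos": TCP position; "tool_rot": TCP orientation; "force": force on the tool from outside, world axes, zero at the start; "torque": the same for the moment, N m; "width": finger opening in mm.
Only numpy, scipy, OpenCV 4.12 (cv2) and the standard library are available. Lean on these libraries where they do the work, as an engineer would, in place of code of your own. Each camera call takes 0.05 s, during which the arm holds its last target. There are 200 camera calls.

TASK

Open the sample mill's feed gate to the set opening: draw the red-knobbed bolt fully back, then pull the stiff slide gate out by its turned-up lip until you feel it bear firmly on the rubber of the setting stop, but do not push the stop out of its setting. Leave the gate resting against the stop and let go; do not disturb the glassware, tube rack or brush around the mill.

Things in the scene. Friction and masses are not known exactly. Their poses are not given: they have to be found in the camera images.
- mill: Bench sample mill, fixed: teal cabinet 280 deep x 220 wide, steel deck at z 190. Origin: underside centre; -x is its front, +y its left. Hopper rim 164 round, top at z 349, centred 60 behind the origin. Two 14 mm rails run fore-aft 46 left and right of centre, tops at z 204, to 210 in front of the origin. Two bolt brackets, 132 in front of it and 46 and 106 to its left, reach z 230.
- gate: Stainless slide gate between the rails: blade 72 wide, top at z 200, its front end turned up into a lip 68 wide, 4 thick, top at z 226. Origin: mid width of the lip's inner (hopper-side) face, at the blade's top. 110 mm of bare blade lie behind the lip. Slides along the mill's -x (out); a felt wiper makes it stiff: drag of 4 to 16 N, unknown but much the same all along; stays where left.
- gate_face (a point): Centre of the outer (front) face of the gate's lip, 13 above the blade; axes as the mill's. This face meets the stop.
- bolt (a joint): Steel bolt, 10 mm round, lying across the front of the lip so that the gate cannot open. 0 = shot (starts within 3 mm of it); grows to 0.024 m (end stop) as it is drawn to the mill's left (+y). Slides with about 2.5 N and stays where left. It clears the lip from 0.017 on.
- bolt_knob (a point): Centre of the flat top of the bolt's upright red knob, 12 mm round; it stands 31 mm out of the bolt, top at z 256. Push it from the side towards the mill's left.
- stop_face (a point): Centre of the black rubber face (14 wide, 20 high) of the setting stop, which the lip meets 26 to 40 mm right of centre; axes as the mill's. The rubber is hard: it gives less than 0.5 mm.
- stop: Setting stop: aluminium block 16 x 34 x 22 over the right rail with a black screw, top of the screw at z 236, set differently each time, 30 to 55 mm in front of the shut gate's lip. Clamped only finger-tight: it slips along the rail when the gate bears on it with more than about 8 N beyond the gate's own drag. Origin: on the rail's top, in the plane of the rubber face.
- jar: Bystander: lidded glass sample jar, 72 round, 105 high, on the bench left of the mill. Origin: underside centre.
- rack: Bystander: white test-tube rack with capped tubes, 200 x 60, 102 high, on the bench right of the mill. Origin: underside centre.
- brush: Bystander: cleaning brush 160 long, lying fore-aft on the mill's deck to the right of the right rail. Origin: underside centre.
- beaker: Bystander: empty glass beaker, 70 round, 95 high, on the bench left of the mill. Origin: underside centre.

How it is judged:
By the outcome, as a careful person would: the job done as asked, in the order asked, and still so for the second after the job is handed in, with the robot touching nothing.
It also fails if it takes over 58 s, if anything falls off the work surface, if the arm or the gripper's body presses on something with over 40 N, if the wrist force passes 120 N, or if a joint passes its speed limit or range.

## Working session

There is one attempt and no reset: what is moved stays moved. The work goes in short steps, Python scripts to look and compute and a tool call to move; the robot and the scene stay as the last step left them, time stands still between calls to the robot, and variables do not carry over. Pictures are saved under pics/ and viewed, about 8 in all and at most 12, crops included, and the job is handed in when it is done.

Besides the shell and the picture viewer there is one more tool, called after ">>>" in YAML: its name, and indented under it one key for each argument. play_rows: Moves the arm, as the interface text tells. Its arguments: {"type":"object","properties":{"series":{"type":"array","items":{"type":"array","items":{"type":"number"}}}},"required":["series"]}

```bash
mkdir -p pics; cat > h.py <<'E'
import numpy as np,cv2
from cell import status,viewer,order,ctrl
def grab(n,f=None):
    s=status.read_state(); d=viewer.get_image(n)
    if f: cv2.imwrite('pics/'+f,cv2.cvtColor(d['img'],cv2.COLOR_RGB2BGR))
    return s,d
E
python3 - <<'E'
from h import *
import pickle
o={}
for n in ['scene','top','wrist']:
    s,d=grab(n,n+'0.png'); o[n]=(s,d)
    print({k:v for k,v in d.items() if k!='img'})
print(s,ctrl.tip_reach)
pickle.dump(o,open('o.pkl','wb'))
a=np.hstack([cv2.imread('pics/scene0.png')]);b=cv2.imread('pics/top0.png')
E
```

```text
{'vfov': 55.556247789445514, 'cx': 257.42943485064154, 'cy': 193.13381251710646, 'rvec': array([ 1.53102706,  2.05812032, -0.79474843]), 'tvec': array([ 115.51196876, -341.24526492, 1285.58379369])}
{'vfov': 55.596763100509975, 'cx': 252.4244796404161, 'cy': 188.30896945248176, 'rvec': array([ 2.06307483, -2.15435479,  0.23739874]), 'tvec': array([ 63.46870912, 692.5203405 , 981.93000142])}
{'vfov': 71.83186208061792, 'cx': 256.2951083767315, 'cy': 191.63566862005155, 'tool_from_camera': array([[ 1.63683874e-03, -9.46608452e-01, -3.22381387e-01,
         8.34230848e+01],
       [ 9.99998503e-01,  1.73003623e-03, -2.57655899e-06,
        -8.78684069e-01],
       [ 5.60170474e-04, -3.22380901e-01,  9.46609867e-01,
        -1.31676525e+02],
       [ 0.00000000e+00,  0.00000000e+00,  0.00000000e+00,
         1.00000000e+00]])}
{'clock': 0.1, 'qpos': array([ 1.08621423,  0.62926052,  0.03844224,  1.51824742, -0.02699007,
        0.99628156, -0.02003921]), 'qd': array([-7.47899029e-06, -1.07121618e-03, -1.33587671e-04, -2.31480570e-03,
        2.29899120e-05,  1.77762989e-03, -1.45330456e-04]), 'tau': array([ 1.19048073e-03, -5.64534509e+01,  1.22959044e+00, -1.93973458e+01,
        1.11577468e-02,  5.45016970e-03, -2.80271422e-05]), 'eef_pos': array([ 264.13530461, -593.33858858,  241.48309415]), 'tool_rot': array([-3.13991387e+00,  2.35644226e-05,  4.18750820e-01]), 'force': array([-1.53464621, -0.46878836,  0.02380908]), 'torque': array([-0.00192932, -0.00090768, -0.00659859]), 'width': 85.06763006764446} 11.0
```

View pics/scene0.png

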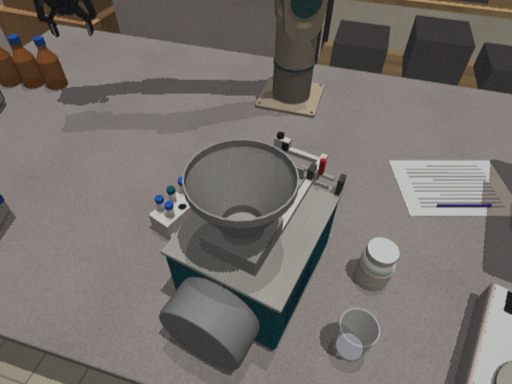

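View pics/top0.png

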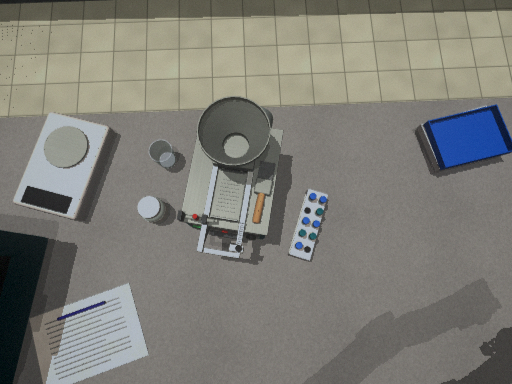

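The scene view shows the mill with its front towards the robot. In the top view the mill centre is about (235,180), the red knob about (195,217) and the stop about (237,247). Next I'll enlarge the top view.

```bash
python3 - <<'E'
from h import *
im=cv2.imread('pics/top0.png')[165:265,170:290]
a=cv2.resize(im,None,fx=6,fy=6,interpolation=cv2.INTER_CUBIC)
cv2.imwrite('pics/c1.png',a)
E
cat >> h.py <<'E'
def K(d):
    h=d['img'].shape[0];f=h/2/np.tan(np.radians(d['vfov'])/2);return f
def cam(d,s=None):
    # returns camera centre C and R (world from cam)
    if 'rvec' in d:
        R=cv2.Rodrigues(np.array(d['rvec']))[0].T; return -R@d['tvec'],R
    from scipy.spatial.transform import Rotation as Ro
    Rt=Ro.from_euler('xyz',s['tool_rot']).as_matrix();T=d['tool_from_camera']
    return np.array(s['eef_pos'])+Rt@T[:3,3],Rt@T[:3,:3]
def onz(d,uv,z,s=None):
    C,R=cam(d,s);v=R@np.array([(uv[0]-d['cx'])/K(d),(uv[1]-d['cy'])/K(d),1]);return C+v*(z-C[2])/v[2]
def proj(d,p,s=None):
    C,R=cam(d,s);q=R.T@(np.array(p)-C);return q[:2]/q[2]*K(d)+[d['cx'],d['cy']]
E
```

```text
(no output)
```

View pics/c1.png

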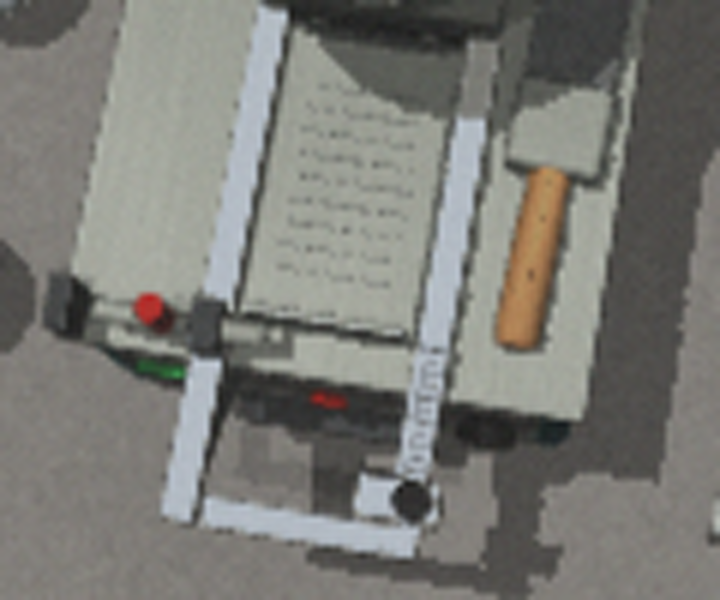

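Enlarged top view: left rail runs (270,15)→(182,515) and right rail (470,125)→(415,470). The knob is at (150,308), the bolt tip near (285,335), the lip along (240,312)-(410,338), and the stop block around (395,497).

```bash
python3 - <<'E'
from h import *
import pickle
o=pickle.load(open('o.pkl','rb'));d=o['top'][1]
c=lambda u,v:((u+.5)/6+169.5,(v+.5)/6+164.5)
g=lambda u,v,z:onz(d,c(u,v),z).round(1)
L0,L1=g(272,15,204),g(182,515,204);R0,R1=g(470,125,204),g(415,470,204)
hsv=cv2.cvtColor(d['img'],cv2.COLOR_RGB2HSV)
m=((hsv[...,0]<8)|(hsv[...,0]>172))&(hsv[...,1]>150)&(hsv[...,2]>90)
m[:, :190]=0;m[:,205:]=0
v,u=np.nonzero(m);print('knob',len(u),u.mean(),v.mean(),onz(d,(u.mean(),v.mean()),256))
print(L0,L1,R0,R1)
aL=np.arctan2(*(L0-L1)[[1,0]]);aR=np.arctan2(*(R0-R1)[[1,0]]);print('yaw',np.degrees([aL,aR]))
y=(aL+aR)/2;x=np.array([np.cos(y),np.sin(y)]);n=np.array([-x[1],x[0]])
print('sep',(L1-R1)[:2]@n)
F=L1[:2] # left rail front end
org=F+210*x-46*n;print('org from left',org, 'cross from R',(R1[:2]-org)@n)
tm=lambda p:np.array([(p[:2]-org)@x,(p[:2]-org)@n]).round(1)
for nm,p in dict(knob=onz(d,(u.mean(),v.mean()),256),lipL=g(240,310,226),lipR=g(410,335,226),brL=g(65,305,230),brR=g(207,325,230),stopfaceL=g(362,472,226),screw=g(412,500,236)).items(): print(nm,p.round(1),tm(p))
# hopper rim circle
E
```

```text
knob 16 194.5 216.0 [593.85580861 174.77217953 256.        ]
[726.4 129.  204. ] [516.1 170.2 204. ] [674.3  46.  204. ] [530.2  74.5 204. ]
yaw [-11.08446292 -11.18753847]
sep 91.17485990385688
org from left [713.26164438  84.50702487] cross from R -45.17485990385688
knob [593.9 174.8 256. ] [-134.6   65.5]
lipL [596.1 142.6 226. ] [-126.2   34.4]
lipR [582.9  73.9 226. ] [-125.9  -35.6]
brL [600.7 212.9 230. ] [-135.2  104.2]
brR [590.  155.6 230. ] [-134.7   45.9]
stopfaceL [528.7  95.  226. ] [-183.1  -25.4]
screw [516.2  75.1 236. ] [-191.5  -47.3]
```

The measurements agree with the given sizes: rail spacing 91 (92 given), brackets at y 46 and 104, lip 70 wide. The mill's yaw is about -11°. I'll move above the front of the mill.

>>> play_rows:
  series:
    - [0, 0, -7, 0, 1]
    - [0, 0, -13.8, 0, 1]
    - [56.6, -52.1, -13.8, 0, 1]
    - [56.6, -52.1, -13.8, 0, 1]
    - [56.6, -52.1, -13.8, 0, 1]
    - [56.6, -52.1, -13.8, 0, 1]
    - [56.6, -52.1, -13.8, 0, 1]
    - [56.6, -52.1, -13.8, 0, 1]

```text
clock: 0.95
eef_pos: [383.6, -316.7, 357.2]
tool_rot: [-3.142, -0.0, 0.419]
force: [1.4, -0.3, -0.2]
width: -0.2
```

>>> play_rows:
  series:
    - [34.4, -31.7, 0, -54.9, 1]
    - [34.4, -31.7, 0, -54.9, 1]
    - [34.4, -31.7, 0, -54.9, 1]
    - [34.4, -31.7, 0, -54.9, 1]
    - [34.4, -31.7, 0, -54.9, 1]
    - [34.4, -31.7, 0, -54.9, 1]
    - [34.4, -31.7, 0, -54.9, 1]
    - [34.4, -31.7, 0, -54.9, 1]

```text
clock: 1.75
eef_pos: [542.1, 50.1, 357.1]
tool_rot: [-3.142, 0.0, 1.378]
force: [1.1, 0.0, -0.7]
width: 0.3
```

>>> play_rows:
  series:
    - [6.0, 1.0, 0, 0, 1]
    - [6.0, 1.0, 0, 0, 1]
    - [6.0, 1.0, 0, 0, 1]
    - [6.0, 1.0, 0, 0, 1]

```text
clock: 2.15
eef_pos: [562.7, 103.7, 356.7]
tool_rot: [-3.141, 0.002, 1.376]
force: [0.5, 0.1, 0.0]
width: -0.2
```

```bash
python3 - <<'E'
from h import *
import pickle
s,d=grab('wrist','w1.png');pickle.dump((s,d),open('w1.pkl','wb'));print(s['eef_pos'],s['tool_rot'],s['force'])
cv2.imwrite('pics/w1b.png',cv2.resize(cv2.imread('pics/w1.png'),None,fx=1.5,fy=1.5,interpolation=cv2.INTER_CUBIC))
E
```

```text
[562.74356293 103.66161804 356.73189106] [-3.14089818e+00  1.96510683e-03  1.37564378e+00] [0.53102948 0.05743796 0.02719964]
```

View pics/w1b.png

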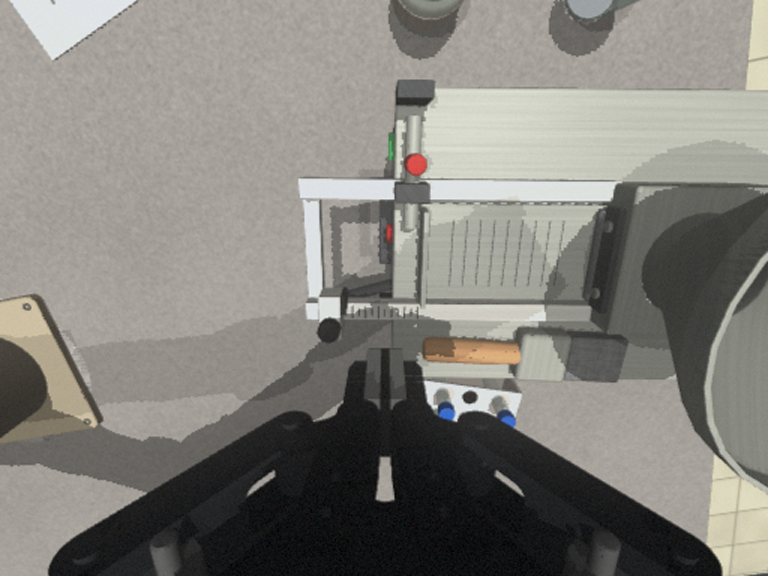

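The wrist view (1.5x) shows knob (416,164), brackets (415,92) and (412,192), bolt tip (408,230), lip (425,208–306), the stop's rubber face at x≈345 and screw (329,329). The left rail's front end is at (300,188).

```bash
python3 - <<'E'
from h import *
import pickle
s,d=pickle.load(open('w1.pkl','rb'))
g=lambda u,v,z:onz(d,((u+.5)/1.5-.5,(v+.5)/1.5-.5),z,s)
y=np.radians(-11.1);x=np.array([np.cos(y),np.sin(y)]);n=np.array([-x[1],x[0]])
a,b=g(302,188,204),g(600,190,204);print('yaw',np.degrees(np.arctan2(*(b-a)[[1,0]])))
br=(g(415,92,230)+g(412,192,230))/2
org=br[:2]+132*x-76*n;print('org',org,'tool in mill',(s['eef_pos'][:2]-org)@x,(s['eef_pos'][:2]-org)@n)
for nm,a in dict(knob=(416,164,256),br1=(415,92,230),br2=(412,192,230),lipIn=(429,255,226),lipOut=(424,255,226),lipL=(426,208,226),lipR=(426,306,226),bolttip=(408,230,225),rub=(346,298,226),rubR=(346,308,226),screw=(329,330,236),railend=(300,188,204),rr=(450,312,204),lr=(450,188,204)).items():
  p=g(*a);print(nm,p.round(1),'mill',((p[:2]-org)@x).round(1),((p[:2]-org)@n).round(1))
E
python3 - <<'E'
import cv2
im=cv2.imread('pics/w1.png')[95:240,195:325]
cv2.imwrite('pics/w1c.png',cv2.resize(im,None,fx=4.1,fy=4.1,interpolation=cv2.INTER_CUBIC))
E
```

```text
yaw -11.454538659685197
org [711.69983709  87.38250324] tool in mill -149.30378627537655 -12.702778896456765
knob [594.6 176.6 256. ] mill -132.1 65.0
br1 [602.6 215.5 230. ] mill -131.8 104.7
br2 [591.  159.3 230. ] mill -132.2 47.3
lipIn [595.4 115.5 226. ] mill -119.5 5.2
lipOut [592.1 116.2 226. ] mill -122.9 5.2
lipL [598.5 147.1 226. ] mill -122.6 36.8
lipR [587.5  79.3 226. ] mill -120.3 -31.9
bolttip [584.4 134.9 225. ] mill -134.0 22.1
rub [533.3  96.  226. ] mill -176.8 -25.9
rubR [531.6  88.6 226. ] mill -177.0 -33.4
screw [518.1  78.6 236. ] mill -188.3 -45.9
railend [516.2 174.2 204. ] mill -208.5 47.6
rr [605.6  61.8 204. ] mill -99.2 -45.5
lr [618.7 154.2 204. ] mill -104.2 47.6
```

View pics/w1c.png

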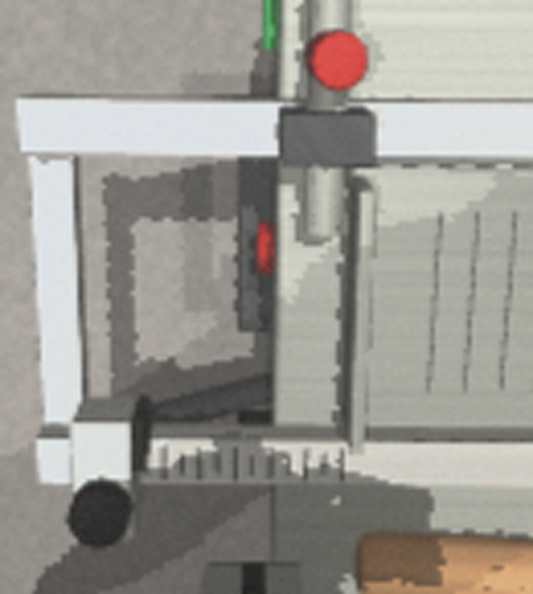

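The crop confirms it: knob clear at (338,60), bolt across the lip front, and rubber face at x≈143 (crop), about 54 mm in front of the lip. Next I go down just right of the knob, tips at z≈240.

>>> play_rows:
  series:
    - [5.0, 1.7, 0, 0, 1]
    - [5.0, 1.7, 0, 0, 1]
    - [5.0, 1.7, 4, 0, 1]
    - [5.0, 1.7, 8, 0, 1]
    - [5.0, 1.7, 10.5, 0, 1]
    - [5.0, 1.7, 10.5, 0, 1]
    - [5.0, 1.7, 10.5, 0, 1]
    - [5.0, 1.7, 10.5, 0, 1]

```text
clock: 3.0
eef_pos: [590.7, 150.9, 254.2]
tool_rot: [3.138, -0.002, 1.376]
force: [0.7, 0.3, 0.9]
width: 0.3
```

```bash
cat >> h.py <<'E'
YW=np.radians(-11.2);X=np.array([np.cos(YW),np.sin(YW)]);N=np.array([-X[1],X[0]]);ORG=np.array([711.7,87.4])
def rep():
    s=status.read_state();p=s['eef_pos'];f=s['force']
    print('mill',((p[:2]-ORG)@X).round(2),((p[:2]-ORG)@N).round(2),'z',p[2].round(2),'F mill',(f[:2]@X).round(2),(f[:2]@N).round(2),f[2].round(2),'yaw',np.degrees(s['tool_rot']).round(2),s['clock'])
E
python3 -c "
from h import *
rep()
s,d=grab('wrist','w2.png');cv2.imwrite('pics/w2.png',cv2.resize(cv2.imread('pics/w2.png'),None,fx=1.5,fy=1.5))"
```

```text
mill -131.05 38.78 z 254.24 F mill 0.62 0.43 0.87 yaw [ 1.7981e+02 -9.0000e-02  7.8830e+01] 3.0
```

View pics/w2.png

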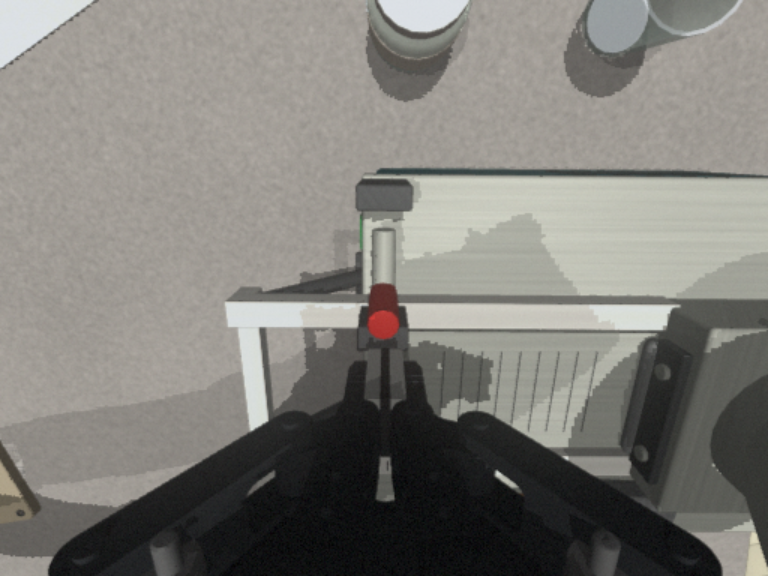

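The fingers are in line with the knob (384,324), just right of it. Now I push left.

>>> play_rows:
  series:
    - [0.5, 0, 0, 0, 1]
    - [1.0, 0, 0, 0, 1]
    - [1.4, 0, 0, 0, 1]
    - [1.8, 0, 0, 0, 1]
    - [2.2, 0, 0, 0, 1]
    - [2.6, 0, 0, 0, 1]
    - [2.8, 0, 0, 0, 1]
    - [2.8, 0, 0, 0, 1]

```text
clock: 3.85
eef_pos: [594.9, 179.4, 252.0]
tool_rot: [-3.141, -0.001, 1.377]
force: [0.2, -0.2, 0.3]
width: 0.1
```

```bash
python3 -c "
from h import *
rep()"
```

```text
mill -132.49 67.55 z 252.01 F mill 0.19 -0.13 0.27 yaw [-1.7999e+02 -4.0000e-02  7.8920e+01] 3.85
```

>>> play_rows:
  series:
    - [0.2, 0, 0, 0, 1]
    - [0.4, 0, 0, 0, 1]
    - [0.5, 0, 0, 0, 1]
    - [0.6, 0, 0, 0, 1]

```text
clock: 4.25
eef_pos: [595.1, 180.7, 251.8]
tool_rot: [-3.14, 0.007, 1.375]
force: [-1.6, -9.8, 5.6]
width: 0.1
```

```bash
python3 -c "
from h import *
rep()
s,d=grab('wrist','w3.png');cv2.imwrite('pics/w3.png',cv2.resize(cv2.imread('pics/w3.png')[100:300,150:350],None,fx=3,fy=3))"
```

```text
mill -132.48 68.85 z 251.81 F mill 0.36 -9.96 5.64 yaw [-179.9     0.39   78.78] 4.25
```

View pics/w3.png

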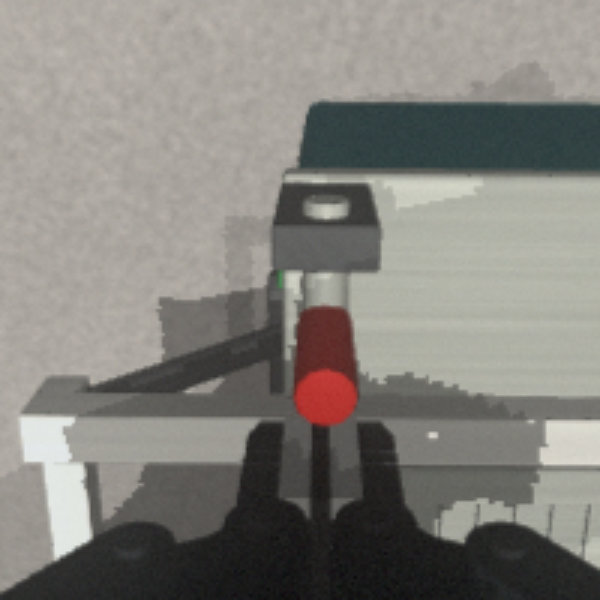

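The bolt's far end now passes through the left bracket. Resistance is 10 N, more than the sliding 2.5 N, so it is probably on its end stop. A small further push will confirm that.

>>> play_rows:
  series:
    - [0.2, 0, 0, 0, 1]
    - [0.4, 0, 0, 0, 1]
    - [0.4, 0, 0, 0, 1]

```text
clock: 4.6
eef_pos: [595.2, 180.9, 251.7]
tool_rot: [-3.138, 0.013, 1.373]
force: [-5.1, -15.1, 8.1]
width: -0.2
```

```bash
python3 -c "
from h import *
rep()"
```

```text
mill -132.44 69.09 z 251.74 F mill -2.09 -15.79 8.06 yaw [-179.82    0.74   78.66] 4.6
```

Confirmed: force rose 6 N with only 0.25 mm of motion, so the bolt is at its end stop. I'll back off and lift.

>>> play_rows:
  series:
    - [-1.5, 0, 0, 0, 1]
    - [-3, 0, 0, 0, 1]
    - [-3, 0, -3, 0, 1]
    - [-8.5, 3.6, -3, 0, 1]
    - [-8.5, 3.6, -3, 0, 1]
    - [-8.5, 3.6, -3, 0, 1]
    - [-8.5, 3.6, -3, 0, 1]

```text
clock: 5.3
eef_pos: [615.3, 98.7, 281.8]
tool_rot: [-3.141, -0.002, 1.377]
force: [-0.4, 0.5, -0.6]
width: -0.1
```

```bash
python3 -c "
from h import *
rep()
s,d=grab('wrist','w4.png');cv2.imwrite('pics/w4.png',cv2.resize(cv2.imread('pics/w4.png'),None,fx=1.5,fy=1.5))"
```

```text
mill -96.8 -7.61 z 281.76 F mill -0.46 0.41 -0.64 yaw [-1.7994e+02 -9.0000e-02  7.8870e+01] 5.3
```

View pics/w4.png

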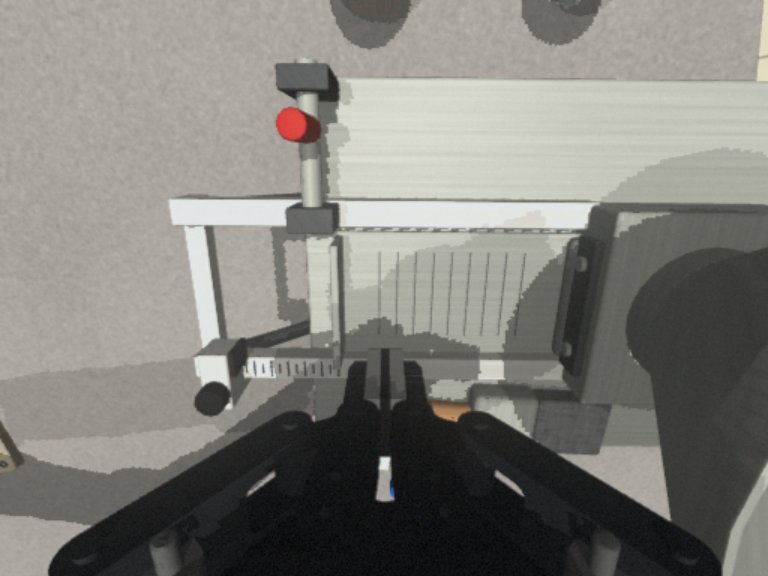

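The bolt is fully drawn: nothing shows right of the inner bracket (312,218), and the knob is at (293,124). The fingers are behind the lip (336,245–360). I'll go down to about 8 mm above the blade.

>>> play_rows:
  series:
    - [0, 0, 3, 0, 1]
    - [0, 0, 5, 0, 1]
    - [0, 0, 6.2, 0, 1]
    - [0, 0, 6.2, 0, 1]
    - [0, 0, 6.2, 0, 1]
    - [0, 0, 6.2, 0, 1]

```text
clock: 5.95
eef_pos: [616.4, 98.8, 221.3]
tool_rot: [3.14, -0.001, 1.377]
force: [-0.0, -0.1, -0.7]
width: -0.4
```

```bash
python3 -c "
from h import *
rep()
import pickle"
```

```text
mill -95.7 -7.29 z 221.31 F mill -0.01 -0.13 -0.71 yaw [ 1.7989e+02 -7.0000e-02  7.8920e+01] 5.95
```

>>> play_rows:
  series:
    - [0, -0.4, 0, 0, 1]
    - [0, -0.8, 0, 0, 1]
    - [0, -1.1, 0, 0, 1]
    - [0, -1.4, 0, 0, 1]
    - [0, -1.7, 0, 0, 1]
    - [0, -2.0, 0, 0, 1]

```text
clock: 6.55
eef_pos: [600.2, 101.3, 220.9]
tool_rot: [3.133, -0.003, 1.376]
force: [11.0, -1.4, -4.4]
width: -0.0
```

```bash
python3 -c "
from h import *
rep()
"
```

```text
mill -112.04 -8.02 z 220.87 F mill 11.08 0.75 -4.37 yaw [ 1.7948e+02 -1.4000e-01  7.8820e+01] 6.55
```

>>> play_rows:
  series:
    - [0, -0.3, 0, 0, 1]
    - [0, -0.6, 0, 0, 1]
    - [0, -0.9, 0, 0, 1]
    - [0, -1.2, 0, 0, 1]
    - [0, -1.4, 0, 0, 1]
    - [0, -1.6, 0, 0, 1]

```text
clock: 7.15
eef_pos: [584.5, 104.6, 220.9]
tool_rot: [3.133, -0.003, 1.376]
force: [10.3, -0.1, -5.1]
width: -0.0
```

```bash
python3 -c "
from h import *
rep()
"
```

```text
mill -128.11 -7.81 z 220.87 F mill 10.11 1.93 -5.15 yaw [ 1.795e+02 -1.600e-01  7.883e+01] 7.15
```

>>> play_rows:
  series:
    - [0, -0.3, 0, 0, 1]
    - [0, -0.6, 0, 0, 1]
    - [0, -0.9, 0, 0, 1]
    - [0, -1.1, 0, 0, 1]
    - [0, -1.3, 0, 0, 1]
    - [0, -1.4, 0, 0, 1]
    - [0, -1.5, 0, 0, 1]
    - [0, -1.6, 0, 0, 1]

```text
clock: 7.95
eef_pos: [568.7, 107.9, 220.9]
tool_rot: [3.133, -0.003, 1.376]
force: [9.1, 0.2, -5.2]
width: -0.1
```

```bash
python3 -c "
from h import *
rep()
s,d=grab('wrist','w5.png');cv2.imwrite('pics/w5.png',cv2.resize(cv2.imread('pics/w5.png'),None,fx=1.5,fy=1.5))"
```

```text
mill -144.22 -7.7 z 220.86 F mill 8.91 1.94 -5.2 yaw [ 1.7952e+02 -1.7000e-01  7.8840e+01] 7.95
```

View pics/w5.png

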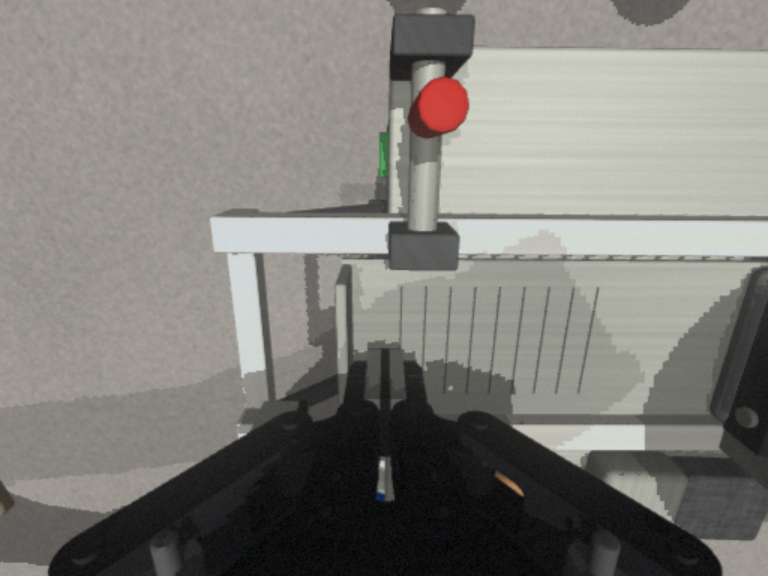

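The lip (336–352, from y 265 down) has moved out and the fingers bear on it. The bolt is still drawn. Now I work out the distance left to the stop.

```bash
python3 -c "
from h import *
s=status.read_state()
d=viewer.get_image('wrist')
for u,v in [(336,300),(349,300),(337,270)]:
  p=onz(d,((u+.5)/1.5-.5,(v+.5)/1.5-.5),226,s)[:2]-ORG;print((p@X).round(1),(p@N).round(1))
rep()"
```

```text
-161.2 28.8
-156.7 28.8
-160.4 39.4
mill -144.42 -7.71 z 220.84 F mill 8.38 2.21 -5.15 yaw [ 1.7954e+02 -1.6000e-01  7.8840e+01] 8.05
```

About 16 mm remain. I'll do 8 mm more, slowly, then creep.

>>> play_rows:
  series:
    - [0, -0.15, 0, 0, 1]
    - [0, -0.3, 0, 0, 1]
    - [0, -0.4, 0, 0, 1]
    - [0, -0.5, 0, 0, 1]
    - [0, -0.6, 0, 0, 1]
    - [0, -0.7, 0, 0, 1]
    - [0, -0.8, 0, 0, 1]
    - [0, -0.9, 0, 0, 1]

```text
clock: 8.85
eef_pos: [559.9, 109.7, 220.8]
tool_rot: [3.133, -0.003, 1.376]
force: [9.4, 0.2, -5.9]
width: -0.0
```

```bash
python3 -c "
from h import *
rep()"
```

```text
mill -153.24 -7.64 z 220.83 F mill 9.17 2.0 -5.9 yaw [ 1.7952e+02 -1.7000e-01  7.8840e+01] 8.85
```

>>> play_rows:
  series:
    - [0, -0.05, 0, 0, 1]
    - [0, -0.1, 0, 0, 1]
    - [0, -0.15, 0, 0, 1]
    - [0, -0.2, 0, 0, 1]

```text
clock: 9.25
eef_pos: [557.9, 110.1, 220.9]
tool_rot: [3.133, -0.003, 1.376]
force: [8.3, -1.2, -5.1]
width: -0.1
```

```bash
python3 -c "
from h import *
rep()"
```

```text
mill -155.26 -7.59 z 220.86 F mill 8.43 0.41 -5.14 yaw [ 1.7952e+02 -1.7000e-01  7.8840e+01] 9.25
```

>>> play_rows:
  series:
    - [0, -0.05, 0, 0, 1]
    - [0, -0.1, 0, 0, 1]
    - [0, -0.15, 0, 0, 1]
    - [0, -0.2, 0, 0, 1]

```text
clock: 9.65
eef_pos: [555.9, 110.5, 220.9]
tool_rot: [3.133, -0.003, 1.376]
force: [8.6, -0.0, -4.5]
width: -0.1
```

```bash
python3 -c "
from h import *
rep()"
```

```text
mill -157.3 -7.57 z 220.85 F mill 8.45 1.64 -4.49 yaw [179.53  -0.18  78.84] 9.65
```

>>> play_rows:
  series:
    - [0, -0.05, 0, 0, 1]
    - [0, -0.1, 0, 0, 1]

```text
clock: 9.85
eef_pos: [554.9, 110.7, 220.9]
tool_rot: [3.133, -0.003, 1.376]
force: [9.3, -0.3, -6.5]
width: -0.1
```

```bash
python3 -c "
from h import *
rep()"
```

```text
mill -158.3 -7.57 z 220.85 F mill 9.16 1.53 -6.51 yaw [179.53  -0.18  78.84] 9.85
```

>>> play_rows:
  series:
    - [0, -0.05, 0, 0, 1]
    - [0, -0.1, 0, 0, 1]

```text
clock: 10.05
eef_pos: [554.0, 110.9, 220.9]
tool_rot: [3.133, -0.003, 1.376]
force: [9.1, 0.2, -5.7]
width: 0.0
```

```bash
python3 -c "
from h import *
rep()"
```

```text
mill -159.29 -7.56 z 220.85 F mill 8.88 1.96 -5.68 yaw [179.53  -0.18  78.84] 10.05
```

>>> play_rows:
  series:
    - [0, -0.05, 0, 0, 1]
    - [0, -0.1, 0, 0, 1]

```text
clock: 10.25
eef_pos: [553.0, 111.1, 220.8]
tool_rot: [3.133, -0.003, 1.376]
force: [9.0, -0.9, -5.3]
width: -0.0
```

```bash
python3 -c "
from h import *
rep()"
```

```text
mill -160.32 -7.55 z 220.83 F mill 8.97 0.82 -5.33 yaw [179.53  -0.18  78.84] 10.25
```

>>> play_rows:
  series:
    - [0, -0.05, 0, 0, 1]
    - [0, -0.1, 0, 0, 1]

```text
clock: 10.45
eef_pos: [552.9, 111.2, 220.9]
tool_rot: [3.132, -0.004, 1.376]
force: [12.2, -1.2, -6.8]
width: -0.4
```

>>> play_rows:
  series:
    - [0, -0.05, 0, 0, 1]
    - [0, -0.1, 0, 0, 1]

```text
clock: 10.65
eef_pos: [552.8, 111.2, 221.0]
tool_rot: [3.13, -0.004, 1.376]
force: [14.2, -0.8, -9.4]
width: 0.1
```

```bash
python3 -c "
from h import *
rep()"
```

```text
mill -160.47 -7.53 z 220.97 F mill 14.12 2.02 -9.4 yaw [179.33  -0.23  78.82] 10.65
```

The stop is felt: motion stopped at -160.4 and force rose from ~8.8 to 14.1 N, about 5.3 N of bearing, under the 8 N slip limit. Now I back off inward and lift clear.

>>> play_rows:
  series:
    - [0, 0, 0, 0, 1]
    - [0, 0.4, 0, 0, 1]
    - [0, 0.9, 0, 0, 1]
    - [0, 1.5, 0, 0, 1]
    - [0, 1.8, 0, 0, 1]
    - [0, 1.8, -3, 0, 1]
    - [0, 1.8, -7, 0, 1]
    - [0, 1.8, -11, 0, 1]

```text
clock: 11.45
eef_pos: [564.0, 108.1, 331.0]
tool_rot: [-3.14, 0.001, 1.377]
force: [1.9, 0.1, 0.8]
width: 0.0
```

>>> play_rows:
  series:
    - [3, -2, -4, 0, 1]
    - [6, -2, -4, 0, 1]
    - [6, -2, -4, 0, 1]
    - [6, -2, -4, 0, 1]

```text
clock: 11.85
eef_pos: [556.1, 171.4, 369.9]
tool_rot: [-3.141, 0.001, 1.379]
force: [-0.4, -1.1, 0.2]
width: 0.0
```

```bash
python3 -c "
from h import *
rep()
s,d=grab('wrist','w6.png')
import pickle;pickle.dump((s,d),open('w6.pkl','wb'))
cv2.imwrite('pics/w6.png',cv2.resize(cv2.imread('pics/w6.png'),None,fx=1.5,fy=1.5))"
```

```text
mill -168.92 52.22 z 369.92 F mill -0.2 -1.15 0.2 yaw [-1.7997e+02  3.0000e-02  7.9000e+01] 11.85
```

View pics/w6.png

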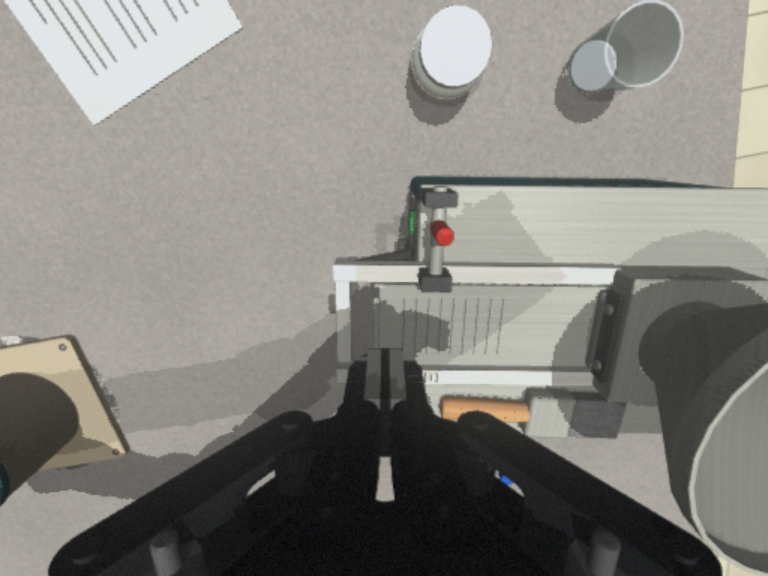

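The bolt is still drawn and the lip is out, but the fingers hide the stop. I'll shift right, back to the first viewpoint, to compare.

>>> play_rows:
  series:
    - [-5, 2, 0, 0, 1]
    - [-7, 2, 0, 0, 1]
    - [-7, 2, 0, 0, 1]
    - [-7, 2, 0, 0, 1]
    - [-7, 2, 0, 0, 1]

```text
clock: 12.4
eef_pos: [562.5, 99.0, 369.9]
tool_rot: [-3.141, -0.001, 1.378]
force: [-0.4, 0.2, 0.6]
width: -0.0
```

```bash
python3 -c "
from h import *
rep()
s,d=grab('wrist','w7.png')
import pickle;pickle.dump((s,d),open('w7.pkl','wb'))
cv2.imwrite('pics/w7.png',cv2.resize(cv2.imread('pics/w7.png')[95:240,195:325],None,fx=4.1,fy=4.1,interpolation=cv2.INTER_CUBIC))"
```

```text
mill -148.62 -17.61 z 369.88 F mill -0.43 0.09 0.6 yaw [-1.7996e+02 -3.0000e-02  7.8930e+01] 12.4
```

View pics/w7.png

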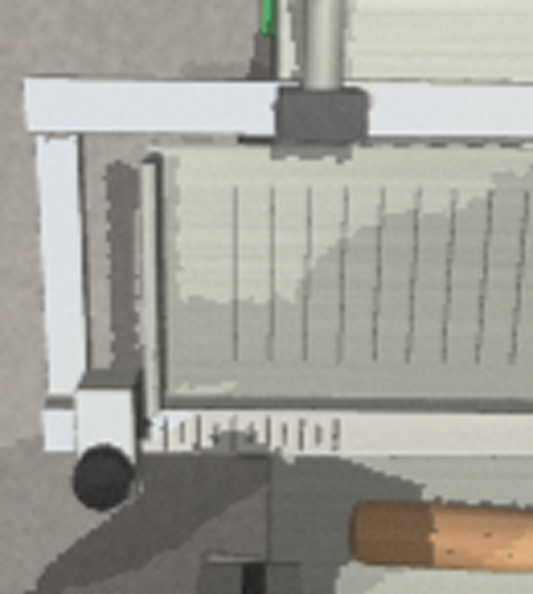

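The lip touches the rubber face. Screw to rail end measures 78 px against 77.5 expected from the first view after scaling, so the stop has not moved. The brush is untouched and the robot is clear.

```bash
python3 -c "
from h import *
print(order.finish_job())"
```

```text
the job is handed in; nothing more can be done
None
```

The feed gate is open to the set opening and resting against the setting stop. I handed the job in at about 12.5 s of the 58 s allowed.

- **Bolt:** I pushed the red knob to the mill's left until it hit the end stop. The force rose from 10 to 16 N with only 0.25 mm more travel. Later pictures show the bolt still fully drawn.
- **Gate:** I hooked the closed fingers behind the lip and pulled. The drag was about 8.5–9 N at creeping speed. At the stop, motion ceased and the force rose to 14.1 N. That is about 5 N of bearing on the rubber, below the roughly 8 N at which the stop slips.
- **Release:** I backed the fingers off inward and lifted clear. The wrist force was then back near zero.

**Last checks:** the final close picture shows the lip against the rubber. The stop's distance from the rail end matches the first picture, 78 px against 77.5 px expected after scaling, so it did not slip to within about 1 mm. The brush, jar and beaker showed no sign of being disturbed in the last views. The tube rack was mostly out of view at the end, but the arm never came down near it. No check failed or disagreed.

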